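# Put three mixed-up bench items back at their stations

### The job

The weight, the jar and the bottle are standing at each other's stations: put the steel weight on the balance pan, the squat jar on the round plate of the stirrer and the slim bottle in the square steel tray, each upright and in the middle of its station. Each station has room for only one thing, so on the way park one of them on the cork mat and let go of it there. Set everything down gently, keep things upright and leave the beaker, the cardboard box and the wrench where they are.

Things in the scene. Friction and masses are not known exactly. Their poses are not given: they have to be found in the camera images.
- weight: Steel calibration weight, 500 g, loose: a plain round body 44 mm in diameter and 42 mm high, above it a thin neck and a 28 mm wide knob; 68 mm high overall. Starts on the stirrer's plate. Origin: centre of its underside; z along its axis, up.
- jar: Squat white jar with a flat black lid, closed, loose, about 180 g: round, 58 mm in diameter throughout, lid 12 mm thick, 62 mm high overall. Starts in the steel tray. Origin: centre of its underside; z along its axis, up.
- bottle: Slim brown glass bottle with a white cap, closed, loose, about 160 g: round, straight body 48 mm in diameter up to 68 mm, then a shoulder and a cap 30 mm in diameter; 100 mm high overall. Starts on the balance's pan. Origin: centre of its underside; z along its axis, up.
- balance: Fixed to the bench, turned up to 15 degrees. Small white bench balance, body 140 (x) by 120 (y) by 40 mm with a dark display strip along its front (-x) edge, and a square dark steel pan 90 by 90 mm whose flat top is 50 mm above the origin. The pan is rigid. Origin: on the bench under the pan's centre (body from x = -85 to +55 mm); z up.
- stirrer: Fixed to the bench, turned up to 15 degrees. Small grey magnetic stirrer, body 140 (x) by 120 (y) by 46 mm with a black knob at its front (-x) edge (54 mm high), and a round white plate 100 mm in diameter whose flat top is 50 mm above the origin. Origin: on the bench under the plate's centre (body from x = -85 to +55 mm); z up.
- tray: Fixed to the bench, turned up to 15 degrees. Low square steel tray, 110 by 110 mm outside, 12 mm high, walls 5 mm, flat floor 5 mm above the origin. Origin: on the bench under its centre; z up.
- mat: Fixed to the bench, turned up to 15 degrees. Square cork mat, 120 by 120 mm, 5 mm thick, empty at the start: the free spot. Origin: on the bench under its centre; z up.
- beaker: Bystander: empty open glass beaker, 64 mm in diameter, 70 mm high, standing loose on the bench to the left and behind the stations. Origin: centre of its underside.
- septa_box: Bystander: loose cardboard box, 80 by 60 by 45 mm high, to the right and behind the stations. Origin: centre of its underside.
- wrench: Bystander: loose steel wrench 160 mm long, lying across behind the stations on the side far from the robot. Origin: under the middle of its length; x along its length.
Things that resemble listed ones, but are neither listed nor needed, are in the scene too. What is shaped like the weight but blue is not meant. What is shaped like the bottle but pink is not meant.

How it is judged:
On the way:
1. one of the three things stands upright on the cork mat (within 45 mm of its centre), let go and at rest (((horizontal distance between weight and mat below 0.045 m and height (world z) of weight below 0.009 m and angle between weight's own z axis and vertical below 0.1 rad and linear speed of weight below 0.02 m/s and contact force between weight and the fingers below 0.05 N) or (horizontal distance between jar and mat below 0.045 m and height (world z) of jar below 0.009 m and angle between jar's own z axis and vertical below 0.1 rad and linear speed of jar below 0.02 m/s and contact force between jar and the fingers below 0.05 N) or (horizontal distance between bottle and mat below 0.045 m and height (world z) of bottle below 0.009 m and angle between bottle's own z axis and vertical below 0.1 rad and linear speed of bottle below 0.02 m/s and contact force between bottle and the fingers below 0.05 N))), for 0.2 s.
At the end, for the whole second after the job is handed in: The weight stands on the balance pan, the jar on the stirrer plate and the bottle in the tray, each upright (within 0.1 rad), resting on its place (height within 4 mm), within 15 mm of the centre of its station, released and at rest (horizontal distance between weight and balance below 0.015 m and z of weight in the frame of balance between 0.046 and 0.054 m and angle between each of weight, jar, bottle's own z axis and vertical below 0.1 rad and linear speed of each of weight, jar, bottle below 0.02 m/s and contact force between each of weight, jar, bottle and the fingers below 0.05 N and horizontal distance between jar and stirrer below 0.015 m and z of jar in the frame of stirrer between 0.046 and 0.054 m and horizontal distance between bottle and tray below 0.015 m and z of bottle in the frame of tray between 0.001 and 0.009 m); the robot touches nothing.
It fails at once if the weight, jar or bottle is dropped (moves faster than 0.35 m/s with no finger on it, a fall of some 6 mm) ((linear speed of weight above 0.35 m/s and contact force between weight and the fingers below 0.05 N) or (linear speed of jar above 0.35 m/s and contact force between jar and the fingers below 0.05 N) or (linear speed of bottle above 0.35 m/s and contact force between bottle and the fingers below 0.05 N)).
It fails at once if the weight, jar or bottle is tipped over (angle between any of weight, jar, bottle's own z axis and vertical above 0.6 rad).
It fails at once if the balance, stirrer or tray is struck or pressed hard (over 60 N) (contact force between any of balance, stirrer, tray and anything else above 60 N).
It fails at once if the beaker, cardboard box or wrench is pushed from its place (over 30 mm) (distance of any of beaker, septa_box, wrench from where it was at the start of the episode above 0.03 m).
It also fails if it takes over 131 s, if anything falls off the work surface, if the arm or the gripper's body presses on something with over 40 N, if the wrist force passes 120 N, or if a joint passes its speed limit or range.

### The arm

A 6-joint arm with a two-finger parallel gripper is mounted at the origin on the work surface. World frame = base frame: x ahead of the robot, y to its left, z up, the work surface at z = 0. Lengths are in m, angles in rad, forces in N, time in s.
With the tool pointing down it reaches from about 0.35 to 0.775 m from the base axis. Payload 5.5 kg.
Tool frame: the origin (TCP) lies where the fingers leave the gripper's body, on its centre line; the fingertips stand env.tip_reach ahead of it and the grasp point (between the pads) lies 54 mm ahead of it (env.tip_reach is the distance from the TCP to the fingertips, in m); z points along the fingers, y is the line along which they close (so a half turn about z gives the same grasp; the last joint's range is limited). The gripper opens to 85 mm and grips with 20 to 120 N. Pads are 22 mm wide; open, the fingers measure 114 mm over their backs; the gripper's body (76 mm by 85 mm) begins 54 mm behind the grasp point. The pads swing forward as they close: fully open they stand 13 mm farther back than shut.
Start: joints at [-1.325, 0.313, 0.046, 1.304, 0, 1.431], TCP at [0.216, -0.533, 0.304] pointing down, gripper open.
Joint ranges: [-2.76, 2.76], [-0.86, 1.69], [-1.03, 1.26], [-2.2, 2.34], [-1.47, 1.5], [-3.14, 3.14]. Speed limits (rad/s): [2.57, 2.57, 3.14, 3.14, 3.14, 3.14].

### API

Orientations are given as a unit quaternion [w, x, y, z].
In Python, from workcell import status, optics, hand_in, env gives the robot as it stands.
- The arm moves only by the shell command python3 -m handwheel 'ROWS' [FORCE]. ROWS is a JSON object whose one key "deltas" holds a list of rows, each a list of 5 numbers: the opening, from -1 (shut) to 1 (fully open), then the shift along the tool's x, y, z in units of 40 mm (1.0 is 40 mm), then the turn about the tool's z in units of 10 degrees (1.0 is 10 degrees). In form: {"deltas": [[jaw, x, y, z, roll], ...]}. A call has 1 to 20 rows; each row shifts and turns the commanded pose from where the row before left it, along the tool's axes as they then stand; what a row does not reach is not made up. A row lasts 1/8 s, in which the tool goes at most 62.5 mm and 10.7 degrees, less where a joint would pass 70% of its speed; a pose out of reach is approached as far as the arm can. A call is refused whole if a number of a shift passes 1 or a number of a turn 1, either way. A call with a gripper value outside its range is refused whole. The fingers move at their own pace and stop on an object; FORCE is the grip in N (left out, the last holds). Time passes only in rows, so rows that do not move let the fingers close. It gives the time, the measured TCP pose, the force, the opening and the grip force at its end, in the units of the state.
- status.get_state(): the state, without advancing time (a new reading comes with each control period).
- optics.read_camera(name): name is "side" or "top"; returns a dict with "frame" (384x512x3 uint8, red, green, blue), "depth" (384x512 float32, m along the optical axis (not along the pixel's ray), 0 where there is no reading), "vfov" (degrees; the focal length in pixels is half the picture's height over the tangent of half this angle, whatever the lens; pixels are square), "cx", "cy" (the principal point, pixels), "k1" (the pictures are not rectified: a ray, as slopes to the right and down, at radius r is drawn at 1 + k1 r^2 times it, then the intrinsics apply), "origin" and "attitude" of the camera in the world. Camera axes: x right, y down, z forward; pixel columns grow to the right and rows downward; lengths in m; the calibration is good to about 2 mm. A picture is of the moment at which its call begins.
- hand_in(): hands the job in; it is judged then, once.
The state is a dict: "clock": time; "joint_pos": joint angles; "qvel": joint speeds; "tau": joint torques, N m; "tcp_pos": TCP position; "orientation": TCP orientation; "wrist_force": force on the tool from outside, world axes, zero at the start; "ft_torque": the same for the moment, N m; "finger_gap": finger opening in m; "grip_force": force on a finger pad.
Only numpy, scipy, OpenCV 4.12 (cv2) and the standard library are available. Lean on these libraries where they do the work, as an engineer would, in place of code of your own. Each camera call takes 0.05 s, during which the arm holds its last target. There are 200 camera calls.

## Working session

There is one attempt and no reset: what is moved stays moved. The work goes in short steps, Python scripts to look and compute and a shell command to move; the robot and the scene stay as the last step left them, time stands still between calls to the robot, and variables do not carry over. Pictures are saved under pics/ and viewed, at most 14 in all, crops included, and the job is handed in when it is done.

```bash
mkdir -p pics; ls; cat > h.py <<'E'
import numpy as np, cv2
from scipy.spatial.transform import Rotation as R
from workcell import status, optics, env
def cam(n):
    c=optics.read_camera(n); h,w=c["depth"].shape
    c["f"]=h/2/np.tan(np.radians(c["vfov"])/2)
    q=np.array(c["attitude"]);c["R"]=R.from_quat(q[[1,2,3,0]]).as_matrix() if q.size==4 else q.reshape(3,3)
    return c
def rays(c,uv):
    uv=np.asarray(uv,float).reshape(-1,1,2); f=c["f"]
    K=np.array([[f,0,c["cx"]],[0,f,c["cy"]],[0,0,1]])
    p=cv2.undistortPoints(uv,K,np.array([c["k1"],0,0,0,0.]),None,None).reshape(-1,2)
    return np.c_[p,np.ones(len(p))]
def onplane(c,uv,z):
    d=rays(c,uv)@c["R"].T; o=np.array(c["origin"]); return o+d*((z-o[2])/d[:,2])[:,None]
def cloud(c):
    h,w=c["depth"].shape; u,v=np.meshgrid(np.arange(w),np.arange(h))
    d=rays(c,np.c_[u.ravel(),v.ravel()])*c["depth"].reshape(-1,1)
    return (d@c["R"].T+np.array(c["origin"])).reshape(h,w,3)
def save(c,name,crop=None,s=1):
    im=c["frame"][...,::-1]
    if crop: a,b,x,y=crop; im=im[b:y,a:x]
    cv2.imwrite("pics/"+name,cv2.resize(im,None,fx=s,fy=s,interpolation=cv2.INTER_CUBIC))
E
python3 - <<'E'
from h import *
for n in("top","side"):
    c=cam(n);save(c,n+"0.png",s=1.5)
    print(n,c["origin"],c["attitude"],c["vfov"],c["cx"],c["cy"],c["k1"])
    np.savez(n+"0.npz",frame=c["frame"],depth=c["depth"])
s=status.get_state();print(env.tip_reach,s)
E
```

```text
pics
top [4.73412532e-01 3.44341626e-04 1.45504060e+00] [ 0.02013381 -0.69849684  0.71490177 -0.02474378] 45.81228668691591 256.29035605025217 188.01669653327056 0.04354707816058881
side [-0.12610138  0.76394802  0.84694649] [ 0.15261999 -0.32639972  0.83453206 -0.41680523] 42.54916116816957 256.3740164181209 185.60014352966766 0.0002233666733581779
0.0726 {'clock': 0.1, 'joint_pos': array([-1.32460628e+00,  3.13930798e-01,  4.50630133e-02,  1.30358593e+00,
       -2.43959022e-05,  1.43120296e+00]), 'qvel': array([-0.00097609, -0.0026597 ,  0.00117408,  0.00031092, -0.00075227,
        0.00092136]), 'tau': array([ 2.19702233e-03, -4.81724846e+01,  2.99244958e+01,  1.27176539e-02,
       -1.36675812e-04, -1.34163648e-05]), 'tcp_pos': array([ 0.21626842, -0.53240611,  0.30308271]), 'orientation': array([-8.26867954e-04,  9.81453667e-01,  1.91697713e-01, -5.63277590e-05]), 'wrist_force': array([ 1.0347986 ,  1.14549104, -0.00574675]), 'ft_torque': array([-0.00491546, -0.02059682, -0.00181137]), 'grip_force': 0.0, 'finger_gap': 0.08556452274019236}
```

View pics/top0.png

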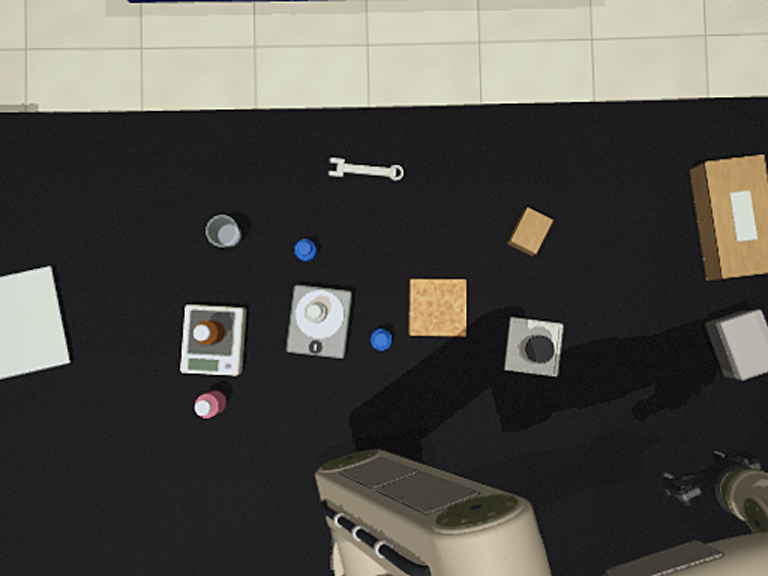

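View pics/side0.png

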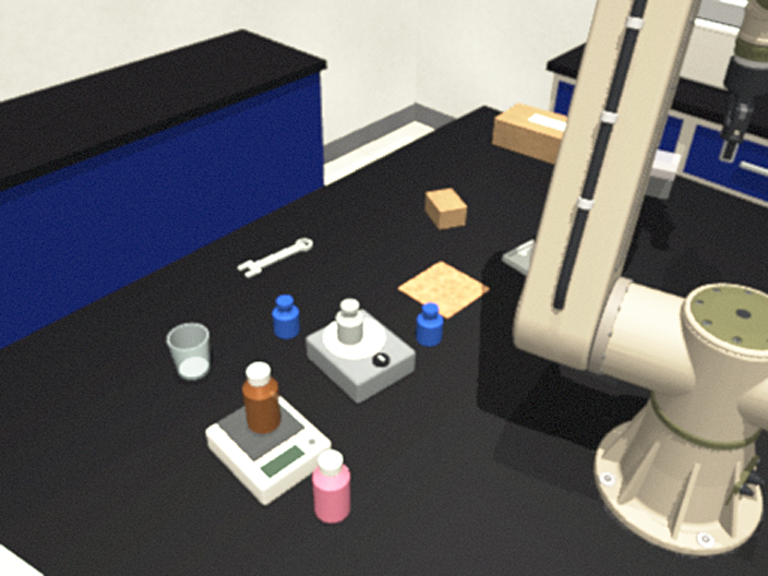

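Top view (1.5x pixels): the brown bottle with a white cap is on the balance, cap at (202,333). The steel weight is on the stirrer, knob at (316,311). The jar is in the tray, lid at (541,348), and the empty mat is at (437,307).

Lookalikes: blue weights at (305,249) and (381,340), a pink bottle at (208,405), a white sheet and grey boxes. My choices are the grey-white weight on the white plate, the brown bottle, and the black-lidded jar in the tray.

```bash
cat > m.py <<'E'
from h import *
c=cam("top");P=cloud(c);X,Y,Z=P[...,0],P[...,1],P[...,2]
hsv=cv2.cvtColor(c["frame"],cv2.COLOR_RGB2HSV);H,S,V=cv2.split(hsv)
def big(m):
    n,l,st,_=cv2.connectedComponentsWithStats(m.astype(np.uint8));i=1+np.argmax(st[1:,4]);return (l==i)
def box(u,v,r):
    m=np.zeros(H.shape,bool);m[v-r:v+r,u-r:u+r]=1;return m
def rect(name,m,z):
    m=big(m);k,_=cv2.findContours(m.astype(np.uint8),cv2.RETR_EXTERNAL,2)
    k=max(k,key=cv2.contourArea).reshape(-1,2);p=onplane(c,k,z)[:,:2]
    (x,y),(a,b),t=cv2.minAreaRect((p*1000).astype(np.float32))
    print(name,"rect c %.1f %.1f size %.1f %.1f ang %.1f medz %.4f"%(x,y,a,b,t,np.median(Z[m])))
def circ(name,m,z):
    m=big(m);k,_=cv2.findContours(m.astype(np.uint8),cv2.RETR_EXTERNAL,2)
    k=max(k,key=cv2.contourArea).reshape(-1,2);p=onplane(c,k,z)[:,:2]*1000
    (x,y),r=cv2.minEnclosingCircle(p.astype(np.float32));mm=p.mean(0)
    print(name,"circ c %.1f %.1f mean %.1f %.1f d %.1f areaD %.1f medz %.4f"%(x,y,*mm,2*r,2*np.sqrt(cv2.contourArea(p.astype(np.float32))/np.pi),np.median(Z[m])))
E
python3 - <<'E'
from m import *
rect("mat",box(291,205,30)&(S>70)&(V>90),.005)
rect("balbody",box(142,227,30)&(Z>.025),.040)
rect("stirbody",box(213,215,35)&(Z>.025)&(Z<.060),.046)
rect("tray",box(356,231,30)&((Z>.003)),.012)
circ("plate",box(213,208,24)&(S<40)&(V>190)&(Z<.075),.05)
circ("jarlid",box(358,231,22)&(Z>.045),.062)
circ("cap",box(136,221,18)&(Z>.135),.150)
circ("knob",box(211,207,18)&(Z>.105),.118)
for n,(u,v) in dict(beaker=(148,154),box=(354,154),wr=(244,113),b1=(203,165),b2=(254,226),pink=(139,270)).items():
    m=box(u,v,22)&(Z>.004); print(n,np.round(np.nanmean(P[m],0),3),Z[m].max())
c2=c
save(c,"crop.png",(110,160,400,290),2.7)
E
```

```text
mat rect c 509.3 -119.8 size 121.0 121.2 ang 88.2 medz 0.0053
balbody rect c 451.8 347.9 size 123.9 138.9 ang 85.4 medz 0.0457
stirbody rect c 484.4 127.0 size 120.1 139.1 ang 82.0 medz 0.0479
tray rect c 422.5 -322.3 size 135.1 137.9 ang 75.0 medz 0.0094
plate circ c 500.9 126.8 mean 504.6 130.4 d 101.3 areaD 97.7 medz 0.0503
jarlid circ c 418.3 -319.5 mean 417.3 -317.9 d 62.4 areaD 57.6 medz 0.0670
cap circ c 468.2 341.5 mean 469.1 342.1 d 31.3 areaD 28.4 medz 0.1501
knob circ c 503.6 130.5 mean 501.3 131.8 d 27.6 areaD 24.9 medz 0.1185
beaker [0.678 0.324 0.045] 1.4550406011360317
box [ 0.665 -0.315  0.047] 1.4550406011360317
wr [0.806 0.027 0.03 ] 1.4550406011360317
b1 [0.638 0.152 0.061] 1.4550406011360317
b2 [ 0.451 -0.001  0.055] 1.4550406011360317
pink [0.33  0.349 0.058] 1.4550406011360317
```

View pics/crop.png

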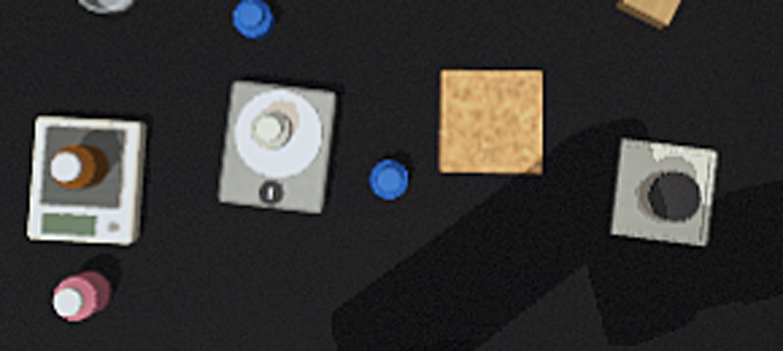

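The crop agrees with my choices: cap at (66,167), weight knob at (271,128), black lid at (675,196), mat at (491,121). I'll refine the tray, pan and jar at the correct heights.

```bash
python3 - <<'E'
from m import *
ok=(Z<.3)
rect("tray_grey",box(356,231,26)&(((V>75)&(S<60))|((Z>.05)&ok)),.012)
lid=box(358,231,22)&(Z>.058)&(Z<.08)
circ("jarlid",lid,.067); print(np.round(P[lid].mean(0),4),lid.sum())
rect("balbody",box(142,227,30)&(Z>.025)&(Z<.055),.040)
rect("pan",cv2.morphologyEx((box(142,220,22)&(V<125)&(S<60)&(Z<.06)|(box(142,220,22)&(Z>.06)&ok)).astype(np.uint8),cv2.MORPH_OPEN,np.ones((3,3)))>0,.05)
for n,z0,z1,uv in(("cap",.14,.16,(136,221)),("knob",.112,.125,(211,207))):
    m=box(*uv,18)&(Z>z0)&(Z<z1);print(n,np.round(P[m].mean(0),4),m.sum());circ(n,m,.15 if n=="cap" else .118)
E
```

```text
tray_grey rect c 422.6 -321.0 size 114.1 113.0 ang 81.6 medz 0.0087
jarlid circ c 417.8 -320.0 mean 418.9 -318.7 d 58.6 areaD 55.6 medz 0.0673
[ 0.4182 -0.3202  0.0671] 291
balbody rect c 451.8 347.8 size 124.0 138.9 ang 85.5 medz 0.0430
pan rect c 468.4 348.4 size 87.0 86.5 ang 85.4 medz 0.0526
cap [0.4682 0.3425 0.15  ] 88
cap circ c 468.1 342.4 mean 468.8 340.9 d 30.1 areaD 27.3 medz 0.1500
knob [0.5032 0.1309 0.1182] 66
knob circ c 503.5 130.5 mean 501.5 130.4 d 27.5 areaD 24.2 medz 0.1185
```

```bash
python3 -m handwheel '{"deltas":[[1,0,0,0,-1],[1,0,0,0,-1],[1,0,0,0,-1],[1,0,0,0,-1],[1,0,0,0,-1],[1,0,0,0,-1],[1,0,0,0,-0.79],[1,0,0,0,0]]}' 40; python3 -c "
from h import *
s=status.get_state();q=s['orientation'];print(s['tcp_pos'],s['joint_pos'],R.from_quat(q[[1,2,3,0]]).as_matrix().round(3))"
```

```text
clock: 1.2
tcp_pos: [0.2163, -0.5327, 0.3037]
orientation: [-0.0, 0.708, 0.707, 0.0]
wrist_force: [-0.5, 0.2, 0.5]
finger_gap: 0.0857
grip_force: 0.0
[ 0.21633563 -0.53265572  0.3036911 ] [-1.32460157e+00  3.13378632e-01  4.57816871e-02  1.30360301e+00
 -1.70656621e-05  2.47634366e-01] [[ 0.001  1.    -0.   ]
 [ 1.    -0.001  0.   ]
 [ 0.    -0.    -1.   ]]
```

```bash
python3 -m handwheel '{"deltas":[[1,0.88,0.84,0,0],[1,0.88,0.84,0,0],[1,0.88,0.84,0,0],[1,0.88,0.84,0,0],[1,0.9,0.84,0,0],[1,0.9,0.84,0,0],[1,0,0,0.9,0],[1,0,0,0.9,0],[1,0,0,0.9,0],[1,0,0,0.89,0],[1,0,0,0,0],[1,0,0,0,0]]}'; python3 - <<'E'
from h import *
for n in("top","side"):
  c=cam(n);save(c,n+"1.png",(280,150,440,290) if n=="top" else (300,100,460,240),2.5)
a,b=[cv2.imread(f"pics/{n}1.png") for n in("top","side")];cv2.imwrite("pics/j1.png",np.hstack([a,b]))
E
```

```text
clock: 2.7
tcp_pos: [0.4184, -0.3205, 0.1614]
orientation: [0.001, 0.708, 0.707, -0.0]
wrist_force: [0.1, -0.6, 0.5]
finger_gap: 0.0855
grip_force: 0.0
```

View pics/j1.png

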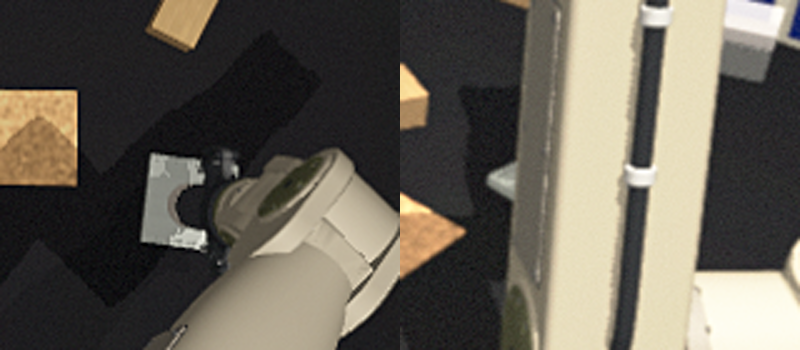

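The gripper is astride the jar, with fingers at about (215,165) and (220,255) and the lid between them. The side view is blocked by the arm. I'll descend and grip.

```bash
python3 -m handwheel '{"deltas":[[1,0,0,0.4,0],[1,0,0,0.4,0],[1,0,0,0.4,0],[1,0,0,0.3,0],[1,0,0,0.25,0],[1,0,0,0,0],[0.5,0,0,0,0],[0.3,0,0,0,0],[0.1,0,0,0,0],[-0.1,0,0,0,0],[-0.3,0,0,0,0],[-0.3,0,0,0,0]]}' 40
```

```text
clock: 4.3
tcp_pos: [0.4184, -0.3203, 0.0911]
orientation: [0.001, 0.707, 0.707, -0.0]
wrist_force: [0.7, 0.6, 6.2]
finger_gap: 0.0571
grip_force: 43.1
```

```bash
python3 -m handwheel '{"deltas":[[-0.3,0,0,-0.2,0],[-0.3,0,0,-0.4,0],[-0.3,0,0,-0.6,0],[-0.3,0,0,-0.6,0],[-0.3,0,0,-0.7,0],[-0.3,0.3,0.13,-0.5,0],[-0.3,0.7,0.32,0,0],[-0.3,0.8,0.36,0,0],[-0.3,0.8,0.36,0,0],[-0.3,0.8,0.36,0,0],[-0.3,0.8,0.36,0,0],[-0.3,0.5,0.23,0,0],[-0.3,0.3,0.15,0,0],[-0.3,0,0,0,0],[-0.3,0,0,0,0]]}'; python3 - <<'E'
from h import *
c=cam("side");save(c,"s2.png",(200,100,460,290),2)
E
```

```text
clock: 6.18
tcp_pos: [0.5085, -0.1205, 0.2104]
orientation: [0.0, 0.707, 0.707, -0.0]
wrist_force: [-0.9, -0.0, -1.6]
finger_gap: 0.057
grip_force: 43.1
```

View pics/s2.png

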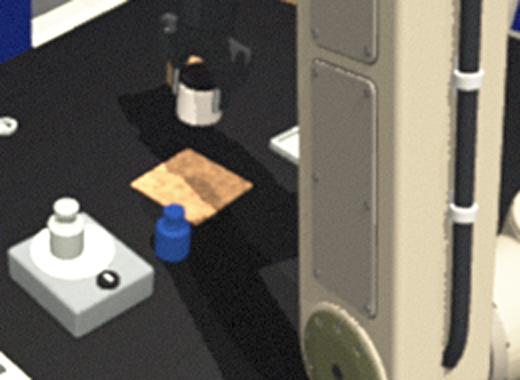

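The jar is held upright at (200,100) above the mat at (190,185). I'll set it down.

```bash
python3 -m handwheel '{"deltas":[[-0.3,0,0,0.5,0],[-0.3,0,0,0.6,0],[-0.3,0,0,0.6,0],[-0.3,0,0,0.5,0],[-0.3,0,0,0.4,0],[-0.3,0,0,0.2,0],[-0.3,0,0,0.12,0],[-0.3,0,0,0,0],[-0.3,0,0,0.03,0],[-0.3,0,0,0.03,0],[-0.3,0,0,0,0]]}'
```

```text
clock: 7.6
tcp_pos: [0.5088, -0.1199, 0.0912]
orientation: [0.0, 0.707, 0.707, 0.0]
wrist_force: [-0.3, -0.4, -1.6]
finger_gap: 0.057
grip_force: 43.1
```

```bash
python3 -m handwheel '{"deltas":[[-0.3,0,0,0.03,0],[-0.3,0,0,0,0],[-0.3,0,0,0,0]]}'; python3 -m handwheel '{"deltas":[[-0.3,0,0,0.03,0],[-0.3,0,0,0,0],[-0.3,0,0,0,0]]}'
```

```text
clock: 7.98
tcp_pos: [0.5088, -0.1199, 0.0911]
orientation: [0.0, 0.707, 0.707, 0.0]
wrist_force: [-2.7, 1.5, 8.5]
finger_gap: 0.0567
grip_force: 43.8
clock: 8.35
tcp_pos: [0.5088, -0.1199, 0.091]
orientation: [0.001, 0.707, 0.707, 0.0]
wrist_force: [-7.0, 2.0, 17.9]
finger_gap: 0.0568
grip_force: 44.6
```

```bash
python3 -m handwheel '{"deltas":[[-0.3,0,0,-0.03,0],[0.38,0,0,0,0],[0.45,0,0,0,0],[0.55,0,0,0,0],[0.7,0,0,0,0],[1,0,0,0,0],[1,0,0,0,0],[1,0,0,0,0],[1,0,0,-0.3,0],[1,0,0,-0.6,0],[1,0,0,-0.9,0],[1,0,0,-0.9,0],[1,0,0,-0.9,0],[1,0,0,-0.9,0],[1,0,0,-0.7,0],[1,0,0,0,0]]}'
```

```text
clock: 10.35
tcp_pos: [0.5098, -0.1203, 0.3011]
orientation: [0.003, 0.707, 0.707, 0.001]
wrist_force: [-0.7, 0.5, 0.1]
finger_gap: 0.0855
grip_force: 0.0
```

```bash
python3 -m handwheel '{"deltas":[[1,0.4,0,0,0],[1,0.9,-0.09,0,0],[1,0.9,-0.09,0,0],[1,0.9,-0.09,0,0],[1,0.9,-0.09,0,0],[1,0.9,-0.09,0,0],[1,0.9,-0.09,0,0],[1,0.9,-0.09,0,0],[1,0.9,-0.09,0,0],[1,0.9,-0.09,0,0],[1,0.9,-0.08,0,0],[1,0.9,-0.08,0,0],[1,0.9,-0.08,0,0],[1,0.36,-0.08,0,0],[1,0,0,0,0],[1,0,0,0,0],[1,0,0,0,0]]}'; python3 - <<'E'
from m import *
l=box(291,205,30)&(Z>.058)&(Z<.08);circ("jar",l,.067);print(P[l].mean(0),l.sum())
for n,(u,v) in dict(tray=(356,231)).items():
    rect(n,box(u,v,28)&(V>75)&(S<60),.012)
    rect(n+"z",box(u,v,28)&(Z>.009)&(Z<.02),.012)
circ("cap",box(136,221,24)&(Z>.142)&(Z<.16),.15)
save(c,"t3.png",s=1.5)
c2=cam("side");save(c2,"s3.png",s=1.5)
E
```

```text
clock: 12.48
tcp_pos: [0.4637, 0.3414, 0.2979]
orientation: [0.0, 0.708, 0.707, -0.0]
wrist_force: [0.6, -0.6, -0.2]
finger_gap: 0.0855
grip_force: 0.0
jar circ c 507.3 -121.0 mean 506.4 -118.2 d 57.3 areaD 54.8 medz 0.0677
[ 0.50736484 -0.12108084  0.06773534] 278
tray rect c 422.7 -320.6 size 114.5 113.2 ang 81.3 medz 0.0060
trayz rect c 427.8 -282.9 size 35.2 107.7 ang 81.1 medz 0.0121
cap circ c 468.2 342.1 mean 467.5 341.2 d 30.5 areaD 27.2 medz 0.1502
```

View pics/s3.png

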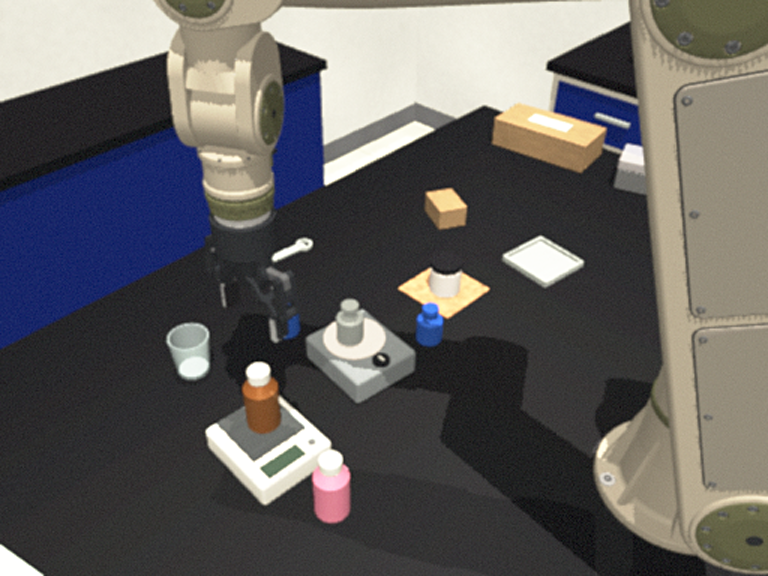

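The side view shows the jar upright on the mat (445,278), the tray empty (543,260) and the bottle on the pan (260,400). I'll descend over the bottle.

```bash
python3 -m handwheel '{"deltas":[[1,0,0.11,0.5,0],[1,0,0,0.6,0],[1,0,0,0.6,0],[1,0,0,0.6,0],[1,0,0,0.5,0],[1,0,0,0.4,0],[1,0,0,0.3,0],[1,0,0,0,0],[0.3,0,0,0,0],[0.1,0,0,0,0],[-0.1,0,0,0,0],[-0.3,0,0,0,0],[-0.5,0,0,0,0],[-0.5,0,0,0,0]]}' 40;python3 -m handwheel '{"deltas":[[-0.5,0,0,-0.2,0],[-0.5,0,0,-0.4,0],[-0.5,0,0,-0.6,0],[-0.5,0,0,-0.7,0],[-0.5,0,0,-0.7,0],[-0.5,0,0,-0.7,0],[-0.5,0,0,-0.5,0],[-0.5,0,0,0,0],[-0.5,0,0,0,0]]}'
```

```text
clock: 14.32
tcp_pos: [0.4685, 0.3427, 0.1589]
orientation: [0.0, 0.707, 0.707, 0.001]
wrist_force: [0.9, -0.1, 6.4]
finger_gap: 0.0469
grip_force: 41.7
clock: 15.45
tcp_pos: [0.4676, 0.3423, 0.3093]
orientation: [-0.0, 0.707, 0.707, -0.0]
wrist_force: [-1.4, 0.4, -2.8]
finger_gap: 0.0471
grip_force: 41.5
```

```bash
python3 -m handwheel '{"deltas":[[-0.5,-0.4,-0.02,0,0],[-0.5,-0.8,-0.06,0,0],[-0.5,-0.9,-0.06,0,0],[-0.5,-0.9,-0.06,0,0],[-0.5,-0.9,-0.06,0,0],[-0.5,-0.9,-0.06,0,0],[-0.5,-0.9,-0.06,0,0],[-0.5,-0.9,-0.06,0,0],[-0.5,-0.9,-0.06,0,0],[-0.5,-0.9,-0.06,0,0],[-0.5,-0.9,-0.06,0,0],[-0.5,-0.9,-0.06,0,0],[-0.5,-0.9,-0.06,0,0],[-0.5,-0.9,-0.06,0,0],[-0.5,-0.9,-0.06,0,0],[-0.5,-0.9,-0.06,0,0],[-0.5,-0.9,-0.06,0,0],[-0.5,-0.9,-0.06,0,0],[-0.5,-0.7,-0.05,0,0],[-0.5,-0.28,-0.05,0,0]]}';python3 -m handwheel '{"deltas":[[-0.5,0,0,0,0],[-0.5,0,0,0,0]]}'
```

```text
clock: 17.95
tcp_pos: [0.4211, -0.322, 0.3089]
orientation: [-0.001, 0.708, 0.706, -0.0]
wrist_force: [0.1, 0.1, -0.9]
finger_gap: 0.0469
grip_force: 41.5
clock: 18.2
tcp_pos: [0.4221, -0.3198, 0.3098]
orientation: [-0.0, 0.707, 0.707, 0.0]
wrist_force: [0.9, -0.0, -1.7]
finger_gap: 0.0466
grip_force: 41.5
```

```bash
python3 -m handwheel '{"deltas":[[-0.5,0,0,0.5,0],[-0.5,0,0,0.8,0],[-0.5,0,0,0.8,0],[-0.5,0,0,0.8,0],[-0.5,0,0,0.8,0],[-0.5,0,0,0.6,0],[-0.5,0,0,0.3,0],[-0.5,0,0,0.15,0],[-0.5,0,0,0.08,0],[-0.5,0,0,0,0],[-0.5,0,0,0,0]]}';python3 -m handwheel '{"deltas":[[-0.5,0,0,0.02,0],[-0.5,0,0,0,0],[-0.5,0,0,0,0]]}'
```

```text
clock: 19.58
tcp_pos: [0.4226, -0.3211, 0.1174]
orientation: [0.001, 0.707, 0.707, -0.0]
wrist_force: [0.5, -0.4, -2.0]
finger_gap: 0.0464
grip_force: 41.4
clock: 19.95
tcp_pos: [0.4224, -0.3208, 0.116]
orientation: [0.0, 0.707, 0.707, -0.0]
wrist_force: [0.6, -0.2, -1.2]
finger_gap: 0.0465
grip_force: 41.4
```

```bash
for i in 1; do python3 -m handwheel '{"deltas":[[-0.5,0,0,0.03,0],[-0.5,0,0,0,0],[-0.5,0,0,0,0]]}' | grep -E "tcp|wrist"; python3 -m handwheel '{"deltas":[[-0.5,0,0,0.03,0],[-0.5,0,0,0,0],[-0.5,0,0,0,0]]}'| grep -E "tcp|wrist"; done
```

```text
tcp_pos: [0.4223, -0.3208, 0.1147]
wrist_force: [-0.8, 0.4, -1.1]
tcp_pos: [0.4224, -0.3209, 0.1139]
wrist_force: [-0.2, 1.3, 3.4]
```

Contact. I'll release and rise.

```bash
python3 -m handwheel '{"deltas":[[0.15,0,0,0,0],[0.22,0,0,0,0],[0.35,0,0,0,0],[0.5,0,0,0,0],[1,0,0,0,0],[1,0,0,0,0],[1,0,0,0,0],[1,0,0,-0.3,0],[1,0,0,-0.6,0],[1,0,0,-0.9,0],[1,0,0,-0.9,0],[1,0,0,-0.9,0],[1,0,0,-0.9,0],[1,0,0,-0.4,0],[1,0,0,0,0]]}'
python3 -m handwheel '{"deltas":[[1,0.4,0.1,0,0],[1,0.8,0.15,0,0],[1,0.9,0.15,0,0],[1,0.9,0.15,0,0],[1,0.9,0.15,0,0],[1,0.9,0.15,0,0],[1,0.9,0.15,0,0],[1,0.9,0.15,0,0],[1,0.9,0.15,0,0],[1,0.9,0.15,0,0],[1,0.9,0.17,0,0],[1,0.9,0.17,0,0],[1,0.8,0.17,0,0],[1,0.29,0.1,0,0],[1,0,0,0,0],[1,0,0,0,0]]}'; python3 - <<'E'
from m import *
m=box(358,231,26)&(Z>.095)&(Z<.115);circ("bottlecap",m,.105);print(P[m].mean(0) if m.any() else 0)
m=box(211,207,20)&(Z>.112)&(Z<.125);circ("knob",m,.118) if m.any() else print("hid")
rect("pan",box(142,220,24)&(V<125)&(V>40)&(S<60)&(Z<.056)&(Z>.045),.05)
c2=cam("side");save(c2,"s4.png",(180,90,460,300),2)
E
```

```text
clock: 22.58
tcp_pos: [0.4228, -0.3212, 0.3117]
orientation: [0.002, 0.707, 0.707, -0.0]
wrist_force: [-0.5, 0.2, -0.8]
finger_gap: 0.0852
grip_force: 0.0
clock: 24.58
tcp_pos: [0.5043, 0.1302, 0.3091]
orientation: [-0.0, 0.707, 0.707, -0.001]
wrist_force: [-0.3, -0.0, 0.1]
finger_gap: 0.0852
grip_force: 0.0
bottlecap circ c 422.0 -319.1 mean 423.9 -316.2 d 31.0 areaD 27.5 medz 0.1054
[ 0.42194301 -0.3195638   0.10524728]
hid
pan rect c 469.8 362.3 size 63.9 85.7 ang 88.5 medz 0.0507
```

View pics/s4.png

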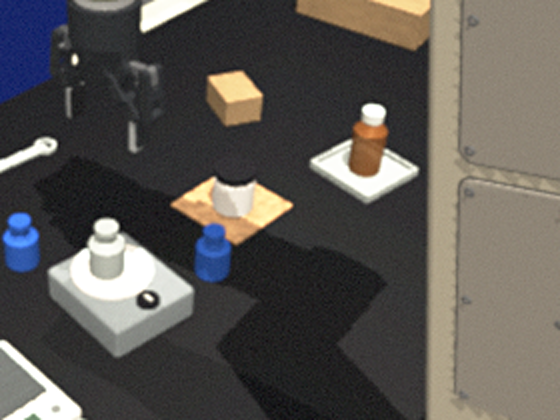

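The bottle is upright in the tray (368,145), the jar is on the mat (236,190) and the weight is on the stirrer (106,250). Next is the weight.

```bash
python3 -m handwheel '{"deltas":[[1,0,0,0.5,0],[1,0,0,0.7,0],[1,0,0,0.7,0],[1,0,0,0.7,0],[1,0,0,0.7,0],[1,0,0,0.5,0],[1,0,0,0.4,0],[1,0,0,0.25,0],[1,0,0,0,0],[0.3,0,0,0,0],[0.1,0,0,0,0],[-0.1,0,0,0,0],[-0.3,0,0,0,0],[-0.5,0,0,0,0],[-0.5,0,0,0,0]]}' 60;python3 -m handwheel '{"deltas":[[-0.5,0,0,-0.2,0],[-0.5,0,0,-0.4,0],[-0.5,0,0,-0.6,0],[-0.5,0,0,-0.6,0],[-0.5,0,0,-0.6,0],[-0.5,0,0,-0.5,0],[-0.5,0,0,-0.3,0],[-0.5,0,0,0,0],[-0.5,0,0,0,0]]}'
```

```text
clock: 26.55
tcp_pos: [0.5051, 0.1309, 0.1325]
orientation: [0.001, 0.707, 0.707, 0.001]
wrist_force: [-1.5, -0.5, 4.8]
finger_gap: 0.0427
grip_force: 61.1
clock: 27.68
tcp_pos: [0.5042, 0.1308, 0.2585]
orientation: [-0.001, 0.707, 0.707, -0.001]
wrist_force: [-0.3, 0.5, -4.9]
finger_gap: 0.0423
grip_force: 61.9
```

```bash
python3 -m handwheel '{"deltas":[[-0.5,0.4,-0.06,0,0],[-0.5,0.8,-0.13,0,0],[-0.5,0.9,-0.15,0,0],[-0.5,0.9,-0.15,0,0],[-0.5,0.9,-0.15,0,0],[-0.5,0.8,-0.15,0,0],[-0.5,0.5,-0.1,0,0],[-0.5,0.22,-0.03,0,0],[-0.5,0,0,0.3,0],[-0.5,0,0,0.6,0],[-0.5,0,0,0.7,0],[-0.5,0,0,0.7,0],[-0.5,0,0,0.4,0],[-0.5,0,0,0.2,0],[-0.5,0,0,0.12,0],[-0.5,0,0,0,0],[-0.5,0,0,0,0]]}'
```

```text
clock: 29.8
tcp_pos: [0.4684, 0.3479, 0.1395]
orientation: [0.0, 0.707, 0.707, 0.001]
wrist_force: [-0.7, 0.2, -4.6]
finger_gap: 0.0426
grip_force: 61.7
```

```bash
python3 -m handwheel '{"deltas":[[-0.5,0,0,0.08,0],[-0.5,0,0,0.05,0],[-0.5,0,0,0,0],[-0.5,0,0,0,0]]}' | grep -E "tcp|wrist"; python3 -m handwheel '{"deltas":[[-0.5,0,0,0.03,0],[-0.5,0,0,0,0],[-0.5,0,0,0,0]]}'| grep -E "tcp|wrist"
```

```text
tcp_pos: [0.4679, 0.3476, 0.1334]
wrist_force: [-0.5, 0.1, -5.3]
tcp_pos: [0.4681, 0.3477, 0.1326]
wrist_force: [-1.3, 0.1, -2.3]
```

```bash
python3 -m handwheel '{"deltas":[[-0.5,0,0,0.02,0],[-0.5,0,0,0,0],[-0.5,0,0,0,0]]}'| grep -E "tcp|wrist"
```

```text
tcp_pos: [0.468, 0.3477, 0.1325]
wrist_force: [-2.3, -2.3, 6.0]
```

```bash
python3 -m handwheel '{"deltas":[[0.1,0,0,0,0],[0.2,0,0,0,0],[0.35,0,0,0,0],[0.6,0,0,0,0],[1,0,0,0,0],[1,0,0,0,0],[1,0,0,0,0],[1,0,0,-0.3,0],[1,0,0,-0.6,0],[1,0,0,-0.9,0],[1,0,0,-0.9,0],[1,0,0,-0.9,0],[1,0,0,-0.5,0],[1,0,0,0,0]]}' 40
python3 -m handwheel '{"deltas":[[1,-0.4,0,0,0],[1,-0.9,0.08,0,0],[1,-0.9,0.08,0,0],[1,-0.9,0.08,0,0],[1,-0.9,0.08,0,0],[1,-0.9,0.08,0,0],[1,-0.9,0.08,0,0],[1,-0.9,0.08,0,0],[1,-0.9,0.08,0,0],[1,-0.9,0.08,0,0],[1,-0.9,0.08,0,0],[1,-0.9,0.08,0,0],[1,-0.9,0.09,0,0],[1,-0.52,0.09,0,0],[1,0,0,0,0],[1,0,0,0,0]]}'; python3 - <<'E'
from m import *
m=box(137,220,26)&(Z>.112)&(Z<.125);circ("knob",m,.118);print(P[m].mean(0))
rect("balbody",box(142,227,30)&(Z>.025)&(Z<.055),.040)
circ("plate",box(213,208,24)&(S<60)&(V>185)&(Z>.04)&(Z<.06),.05)
rect("stirbody",box(213,215,35)&(Z>.025)&(Z<.060),.046)
save(c,"t5.png",s=1.5)
E
```

```text
clock: 32.8
tcp_pos: [0.4687, 0.3481, 0.2981]
orientation: [0.001, 0.707, 0.707, 0.002]
wrist_force: [0.1, 0.6, -0.3]
finger_gap: 0.0852
grip_force: 0.0
clock: 34.8
tcp_pos: [0.5098, -0.1205, 0.295]
orientation: [-0.001, 0.707, 0.707, -0.0]
wrist_force: [0.5, -0.9, 0.3]
finger_gap: 0.0855
grip_force: 0.0
knob circ c 466.9 348.9 mean 467.6 347.2 d 27.5 areaD 24.6 medz 0.1182
[0.46678987 0.34892559 0.11816389]
balbody rect c 451.8 348.0 size 123.8 138.9 ang 85.5 medz 0.0432
plate circ c 500.2 126.9 mean 500.4 130.7 d 102.4 areaD 98.2 medz 0.0503
stirbody rect c 484.4 127.0 size 120.0 139.1 ang 82.0 medz 0.0484
```

View pics/t5.png

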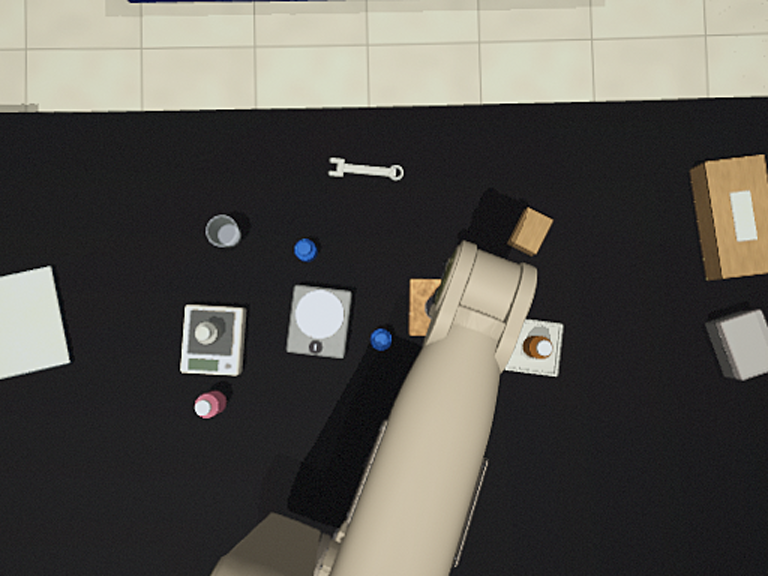

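The weight stands on the balance pan (206,332), the bottle is in the tray (541,347) and the stirrer plate (320,315) is empty. The last move takes the jar from the mat to the stirrer.

```bash
python3 -m handwheel '{"deltas":[[1,0,-0.06,0.5,0],[1,0,0,0.8,0],[1,0,0,0.8,0],[1,0,0,0.8,0],[1,0,0,0.7,0],[1,0,0,0.6,0],[1,0,0,0.4,0],[1,0,0,0.3,0],[1,0,0,0.1,0],[1,0,0,0,0],[0.5,0,0,0,0],[0.3,0,0,0,0],[0.1,0,0,0,0],[-0.1,0,0,0,0],[-0.3,0,0,0,0],[-0.3,0,0,0,0]]}' 40;python3 -m handwheel '{"deltas":[[-0.3,0,0,-0.2,0],[-0.3,0,0,-0.4,0],[-0.3,0,0,-0.7,0],[-0.3,0,0,-0.8,0],[-0.3,0,0,-0.8,0],[-0.3,0,0,-0.7,0],[-0.3,0,0,-0.4,0],[-0.3,0,0,0,0],[-0.3,0,0,0,0]]}'
```

```text
clock: 36.85
tcp_pos: [0.5085, -0.1214, 0.0964]
orientation: [0.001, 0.707, 0.707, 0.0]
wrist_force: [-1.2, 0.2, 5.8]
finger_gap: 0.0571
grip_force: 42.6
clock: 37.98
tcp_pos: [0.5074, -0.121, 0.2547]
orientation: [-0.001, 0.707, 0.707, -0.0]
wrist_force: [-0.7, 0.1, -2.2]
finger_gap: 0.057
grip_force: 43.1
```

```bash
python3 -m handwheel '{"deltas":[[-0.3,0.4,-0.02,0,0],[-0.3,0.8,-0.03,0,0],[-0.3,0.9,-0.03,0,0],[-0.3,0.9,-0.03,0,0],[-0.3,0.9,-0.03,0,0],[-0.3,0.9,-0.03,0,0],[-0.3,0.8,-0.015,0,0],[-0.3,0.4,0,0,0],[-0.3,0.185,0,0,0],[-0.3,0,0,0.4,0],[-0.3,0,0,0.6,0],[-0.3,0,0,0.7,0],[-0.3,0,0,0.5,0],[-0.3,0,0,0.3,0],[-0.3,0,0,0.15,0],[-0.3,0,0,0.05,0],[-0.3,0,0,0,0],[-0.3,0,0,0,0]]}';python3 -m handwheel '{"deltas":[[-0.3,0,0,0.03,0],[-0.3,0,0,0,0],[-0.3,0,0,0,0]]}'
```

```text
clock: 40.22
tcp_pos: [0.5009, 0.1263, 0.1481]
orientation: [0.0, 0.707, 0.707, 0.0]
wrist_force: [0.1, 0.1, -2.1]
finger_gap: 0.0571
grip_force: 43.1
clock: 40.6
tcp_pos: [0.5005, 0.1262, 0.1463]
orientation: [0.0, 0.707, 0.707, -0.0]
wrist_force: [-0.4, 0.5, -2.1]
finger_gap: 0.0575
grip_force: 43.1
```

```bash
python3 -m handwheel '{"deltas":[[-0.3,0,0,0.05,0],[-0.3,0,0,0.04,0],[-0.3,0,0,0,0],[-0.3,0,0,0,0]]}' | grep -E "tcp|wrist"; python3 -m handwheel '{"deltas":[[-0.3,0,0,0.03,0],[-0.3,0,0,0,0],[-0.3,0,0,0,0]]}'| grep -E "tcp|wrist"
```

```text
tcp_pos: [0.5005, 0.1262, 0.1426]
wrist_force: [-0.3, -0.1, -1.7]
tcp_pos: [0.5005, 0.1262, 0.1414]
wrist_force: [-0.1, 0.8, -2.5]
```

```bash
python3 -m handwheel '{"deltas":[[-0.3,0,0,0.02,0],[-0.3,0,0,0,0],[-0.3,0,0,0,0]]}'| grep -E "tcp|wrist"
```

```text
tcp_pos: [0.5005, 0.1262, 0.1414]
wrist_force: [-2.4, 0.3, 5.1]
```

Contact. I'll release, rise, move clear to the right and check.

```bash
python3 -m handwheel '{"deltas":[[0.38,0,0,0,0],[0.45,0,0,0,0],[0.55,0,0,0,0],[0.7,0,0,0,0],[1,0,0,0,0],[1,0,0,0,0],[1,0,0,0,0],[1,0,0,-0.3,0],[1,0,0,-0.6,0],[1,0,0,-0.9,0],[1,0,0,-0.9,0],[1,0,0,-0.9,0],[1,0,0,-0.4,0],[1,-0.8,0,0,0],[1,-0.9,0,0,0],[1,-0.9,0,0,0],[1,-0.9,0,0,0],[1,-0.9,0,0,0],[1,0,0,0,0],[1,0,0,0,0]]}'; python3 - <<'E'
from m import *
m=box(211,207,26)&(Z>.105)&(Z<.12);circ("jar",m,.112);print(P[m].mean(0))
m=box(137,220,26)&(Z>.112)&(Z<.125);print("knob",P[m].mean(0))
m=box(358,231,26)&(Z>.095)&(Z<.115);print("cap",P[m].mean(0) if m.any() else "hid")
c2=cam("side");save(c2,"s6.png",s=1.5)
E
```

```text
clock: 44.35
tcp_pos: [0.5005, -0.0496, 0.3012]
orientation: [0.0, 0.707, 0.707, 0.0]
wrist_force: [0.4, -0.1, -0.3]
finger_gap: 0.0854
grip_force: 0.0
jar circ c 498.9 125.5 mean 496.0 126.1 d 57.8 areaD 55.0 medz 0.1125
[0.49869837 0.12572543 0.11238072]
knob [0.46722556 0.34847716 0.11794452]
cap [ 0.42190073 -0.31943759  0.10405471]
```

View pics/s6.png

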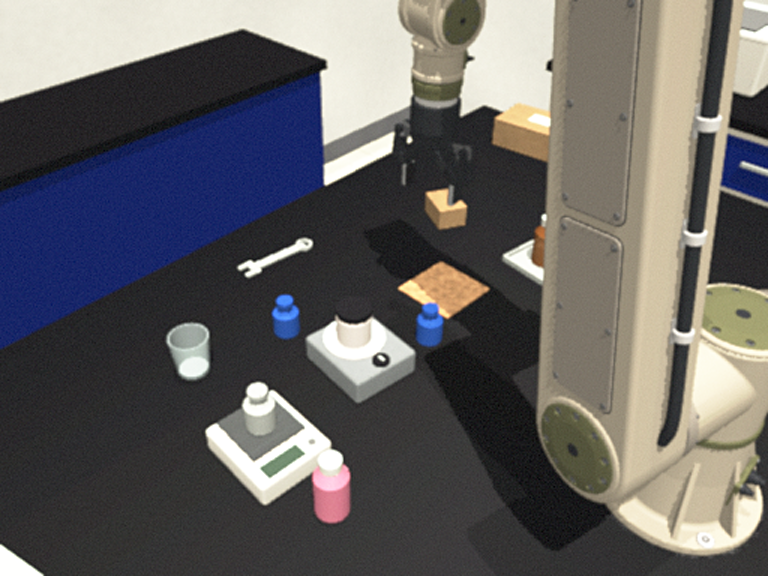

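The weight is on the pan (259,412), the jar is on the plate (353,325) and the bottle is in the tray (540,245). All three stand upright and centred, and the bystanders have not moved.

```bash
python3 -c "
from workcell import hand_in
print(hand_in())"
```

```text
the job is handed in; nothing more can be done
None
```

I parked the jar on the cork mat on the way and handed the job in: the weight is on the balance pan, the jar on the stirrer plate and the bottle in the tray, each upright and by camera within about 2 mm of centre; the hand-in gave no verdict.

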